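Strip down a hand press mould and rest each part

ROBOT

A 6-joint arm with a two-finger parallel gripper is mounted at the origin on the work surface; the furniture and walls round the work are solid. World frame = base frame: x ahead of the robot, y to its left, z up, the work surface at z = 0. Lengths are in m, angles in rad, forces in N, time in s.
With the tool pointing down it reaches from about 0.3 to 0.75 m from the base axis. Payload 8.5 kg.
Tool frame: the origin (TCP) lies on the centre line of the jaws, within the pads' length; the fingertips stand 22 mm ahead of it and the grasp point (between the pads) lies 3 mm ahead of it; z points along the fingers, x is the direction in which the jaws open and shut, and the axes are right-handed (so a half turn about z gives the same grasp; the last joint's range is limited). The gripper opens to 85 mm and grips with 20 to 120 N. Pads are 22 mm wide; open, the fingers measure 114 mm over their backs; the gripper's body (76 mm by 85 mm) begins 54 mm behind the grasp point. The pads swing forward as they close: fully open they stand 13 mm farther back than shut.
Start: joints at [0.934, 0.381, 1.297, -0, 1.464, -0.215], TCP at [0.225, 0.502, 0.253] pointing down, gripper open.
Joint ranges: [-3.11, 3.11], [-0.89, 2.33], [0.22, 2.48], [-1.42, 4.56], [0.17, 2.85], [-2.88, 2.88]. Speed limits (rad/s): [2.39, 2.39, 3.14, 3.14, 3.14, 3.14].

INTERFACE

Orientations are given as a unit quaternion [x, y, z, w].
In Python, from station import * gives the robot as it stands.
- The arm moves only by the tool carry_out, never from a script. Its arguments are lists of equal length, an entry for each row: "fingers": the closure, from 0 (fully open) to 1 (shut); "delta_pos": the shift along the tool's x, y, z normalised to -1 to 1, where 1 is 30 mm, a list of three; "roll": the turn about the tool's z normalised to -1 to 1, where 1 is 4 degrees. In form: {"fingers": [fingers, ...], "delta_pos": [[dx, dy, dz], ...], "roll": [roll, ...]}. A call has 1 to 8 rows; each row shifts and turns the commanded pose from where the row before left it, along the tool's axes as they then stand; what a row does not reach is not made up. A row lasts 1/10 s, in which the tool goes at most 50 mm and 8.59 degrees, less where a joint would pass 70% of its speed; a pose out of reach is approached as far as the arm can. A call with a number of a shift or a turn outside -1 to 1 is refused whole. A call with a gripper value outside its range is refused whole. The fingers move at their own pace and stop on an object; the grip force is fixed at half the most. Time passes only in rows, so rows that do not move let the fingers close. It gives the time, the measured TCP pose, the force and the opening at its end, in the units of the state.
- state(): the state, without advancing time (a new reading comes with each control period).
- snapshot(name): name is "scene" or "top" or "wrist"; returns a dict with "color" (420x560x3 uint8, blue, green, red), "z_map" (420x560 float32, m along the optical axis (not along the pixel's ray), 0 where there is no reading), "vfov" (degrees; the focal length in pixels is half the picture's height over the tangent of half this angle, whatever the lens; pixels are square), "cx", "cy" (the principal point, pixels), "R" (3x3) and "t" (3): a world point X has camera coordinates R X + t; the wrist camera has in their place "T_tool_cam" (4x4, takes a point from camera to tool coordinates, whose origin is the TCP and whose axes are the tool frame's). Camera axes: x right, y down, z forward; pixel columns grow to the right and rows downward; lengths in m; the calibration is good to about 2 mm. A picture is of the moment at which its call begins: read the wrist's pose just before it.
- hand_in(): hands the job in, once; it reports no verdict.
The state is a dict: "time_s": time; "joint_pos": joint angles; "qd": joint speeds; "tau": joint torques, N m; "position": TCP position; "eef_rot": TCP orientation; "wrist_force": force on the tool from outside, world axes, zero at the start; "wrist_torque": the same for the moment, N m; "opening": opening from 0.0 (shut) to 1.0 (fully open).
Only numpy, scipy, OpenCV 4.12 (cv2) and the standard library are available. Lean on these libraries where they do the work, as an engineer would, in place of code of your own. Each camera call takes 0.05 s, during which the arm holds its last target. There are 200 camera calls.

TASK

Take the stacked glass-press mould apart from the top down and set every part, right way up, on its own rest: hang the plunger in the tripod by its flange, slip the ring over the tapered spindle, stand the round mould body in the middle of the flat tile, and lay the bottom plate centrally across the two wooden bars so that its long side bridges them. Set the parts down, do not drop them, and leave the jar and the dropper bottle standing where they are.

Things in the scene. Friction and masses are not known exactly. Their poses are not given: they have to be found in the camera images.
- plunger_grip (a point): Plunger, top of the stack. Wooden handle 30 mm across, 34 high; steel flange 44 mm across, 5 thick; below it a tapered nose 30 mm long, 24 mm across at the flange, rounded 14 mm tip, hanging through the ring into the mould body. about 150 g. Point: middle of the handle, 30 mm above the flange's underside, 60 above the tip; the handle reaches 17 mm above and below it. z up its axis.
- ring_mid (a point): Steel guide ring, second. 52 mm across, bore 30, 22 high, plus a collar below (34 mm across, 4 high) loose in the mould body's bore. Two lugs 12 mm wide stand out to 74 mm along its x (at the start nearly along the plate's long side): grip across y. about 200 g. Point: on the axis, 13 mm above the collar's lower edge, 9 above the mould body's top, 13 below its own top. z up.
- mould_mid (a point): Mould body, third: plain thick steel tube 60 mm across, bore 38, 36 mm high, about 300 g. Point: on the axis half-way up, 18 mm above its underside. z up. It sits over the plate's low boss with 2 mm play all round.
- plate_mid (a point): Bottom plate, lowest, standing on the bench: dark graphite block 90 mm long (x), 60 wide (y), 22 thick, with a round boss 34 mm across and 4 high in the middle of its top; about 260 g. Grip across the 60 mm width. Point: middle of the block, 11 mm above its underside. z up.
- stand_hole (a point): Tripod for the plunger, fixed: round plate 72 mm across, 5 thick, with a 32 mm hole, on three splayed legs reaching 45 mm from the axis. Point: centre of the hole at the plate's top face, 45 mm above the bench; z up. The flange rests on the plate, handle middle then 30 mm above this point.
- spindle_seat (a point): Spindle for the ring, fixed: upright steel taper 35 mm high, 20 mm across at its foot, 6 at the rounded tip, on a round seat 44 mm across; wooden foot 60 mm across, 9 high. Point: on the axis at the seat's top, 24 mm above the bench; z up. The ring goes over the tip down to the seat, its point then 13 mm above this one.
- tile_top (a point): Flat white-glazed square ceramic tile, fixed, 92 x 92 x 8 mm. The point is the centre of its top face, 8 mm above the bench; z is up.
- rack_seat (a point): Rest for the plate, fixed: two parallel wooden bars 14 mm wide, 14 high, 84 long (along y), middle lines 64 mm apart (along x), open between them but for two thin rods near the bench. Point: midway between the bars at their top level, 14 mm above the bench; z up. The plate's long side lies along this x, bridging the bars.
- jar: Bystander: small screw-lid jar with a white lid, 45 mm across and 62 mm high, standing loose on the tan board behind the work. Origin at the centre of its underside, z up.
- dropper: Bystander: small amber dropper bottle with a black top, 34 mm across and 98 mm high, standing loose on the tan board behind the work. Origin at the centre of its underside, z up.

How it is judged:
At the end, for the whole second after the job is handed in: Upright and at rest: plunger within 10 mm of the hole's axis, flange on the tripod; ring within 10 mm of the spindle's axis, on its seat; mould body within 16 mm of the tile's centre; plate level on both bars, within 12 mm of the middle each way and 0.2 rad of the bridging direction (horizontal distance between plunger_grip and stand_hole below 0.01 m and z of plunger_grip in the frame of stand_hole between 0.022 and 0.036 m and angle between plunger_grip's own z axis and vertical below 0.15 rad and horizontal distance between ring_mid and spindle_seat below 0.01 m and z of ring_mid in the frame of spindle_seat between 0.009 and 0.018 m and angle between ring_mid's own z axis and vertical below 0.12 rad and horizontal distance between mould_mid and tile_top below 0.016 m and z of mould_mid in the frame of tile_top between 0.014 and 0.022 m and angle between each of mould_mid, plate_mid's own z axis and vertical below 0.08 rad and x of plate_mid in the frame of rack_seat between -0.012 and 0.012 m and y of plate_mid in the frame of rack_seat between -0.012 and 0.012 m and z of plate_mid in the frame of rack_seat between 0.007 and 0.015 m and angle between the x axis of plate_mid and the x axis of rack_seat, either way round below 0.2 rad and linear speed of each of plunger, ring, mould, plate below 0.02 m/s); the robot touches nothing.
It fails at once if a part of the mould is dropped (it falls freely, untouched by the fingers, faster than 0.5 m/s) ((linear speed of plunger above 0.5 m/s and contact force between the fingers and plunger below 0.02 N) or (linear speed of ring above 0.5 m/s and contact force between the fingers and ring below 0.02 N) or (linear speed of mould above 0.5 m/s and contact force between the fingers and mould below 0.02 N) or (linear speed of plate above 0.5 m/s and contact force between the fingers and plate below 0.02 N)).
It fails at once if the jar or the dropper bottle is shifted more than 30 mm or knocked over (distance of any of jar, dropper from where it was at the start of the episode above 0.03 m or angle between any of jar, dropper's own z axis and vertical above 0.5 rad).
It also fails if it takes over 128 s, if anything falls off the work surface, if the arm or the gripper's body presses on something with over 40 N, if the wrist force passes 120 N, or if a joint passes its speed limit or range.

## Working session

There is one attempt and no reset: what is moved stays moved. The work goes in short steps, Python scripts to look and compute and a tool call to move; the robot and the scene stay as the last step left them, time stands still between calls to the robot, and variables do not carry over. Pictures are saved under pics/ and viewed, on a budget of 14 in all, crops included, one or two more only if the job needs it, and the job is handed in when it is done.

Besides the shell and the picture viewer there is one more tool, called after "Emit:" by a JSON object that holds its "api" and its "payload". carry_out: Moves the arm, as the interface text tells. Scaled input: -1 to 1 covers 30 mm each way for a shift and 4 degrees each way for a turn. Its arguments: {"type":"object","properties":{"fingers":{"type":"array"},"delta_pos":{"type":"array"},"roll":{"type":"array"}},"required":["fingers","delta_pos","roll"]}

```bash
mkdir -p pics; cat > h.py <<'E'
from station import *
import numpy as np, cv2
from scipy.spatial.transform import Rotation as Ro
def cam(n):
    s=state(); d=snapshot(n); d['f']=d['color'].shape[0]/2/np.tan(np.radians(d['vfov'])/2)
    if n=='wrist':
        T=np.eye(4);T[:3,:3]=Ro.from_quat(s['eef_rot']).as_matrix();T[:3,3]=s['position']
        d['M']=T@np.array(d['T_tool_cam'])
    else:
        R=np.array(d['R']);M=np.eye(4);M[:3,:3]=R.T;M[:3,3]=-R.T@np.array(d['t']);d['M']=M
    return d
def ray(d,u,v): return d['M'][:3,:3]@np.array([(u-d['cx'])/d['f'],(v-d['cy'])/d['f'],1.])
def atz(d,u,v,z):
    r=ray(d,u,v);o=d['M'][:3,3];return o+r*(z-o[2])/r[2]
def cloud(d):
    v,u=np.mgrid[:d['z_map'].shape[0],:d['z_map'].shape[1]];z=d['z_map']
    P=np.stack([(u-d['cx'])/d['f']*z,(v-d['cy'])/d['f']*z,z],-1)@d['M'][:3,:3].T+d['M'][:3,3]
    P[z==0]=np.nan;return P
E
python3 - <<'E'
from h import *
for n in('scene','top'):
    d=cam(n);cv2.imwrite(f'pics/{n}0.png',d['color'] if n=='scene' else cv2.resize(d['color'],(800,600)));P=cloud(d);np.save(n+'.npy',P)
    print(n,d['M'].round(3).tolist(),d['f'])
print(state())
E
```

```text
scene [[0.003, -0.787, 0.617, 0.007], [-1.0, -0.002, 0.002, 0.11], [-0.001, -0.617, -0.787, 0.822], [0.0, 0.0, 0.0, 1.0]] 526.6455872532765
top [[-0.029, -0.994, 0.103, 0.485], [-0.999, 0.027, -0.023, 0.141], [0.02, -0.104, -0.994, 0.946], [0.0, 0.0, 0.0, 1.0]] 472.00165828137784
{'time_s': 0.1, 'joint_pos': array([ 9.33702921e-01,  3.81159115e-01,  1.29815249e+00, -3.39430035e-06,
        1.46362852e+00, -2.15305417e-01]), 'qd': array([ 0.00011071, -0.00249726, -0.00064507,  0.0003184 ,  0.00057471,
       -0.00016471]), 'tau': array([ 3.94443501e-03, -4.49222875e+01, -2.31657940e+01, -1.08603695e-04,
        3.65739041e-03, -4.60348474e-05]), 'position': array([0.22502926, 0.50160254, 0.25276809]), 'eef_rot': array([ 8.39461560e-01,  5.43418656e-01, -6.30145275e-04,  2.38414533e-04]), 'wrist_force': array([ 0.06603218, -0.37651688, -0.40914682]), 'wrist_torque': array([ 0.01194254, -0.02508982, -0.00422051]), 'opening': 0.999206330206646}
```

View pics/scene0.png

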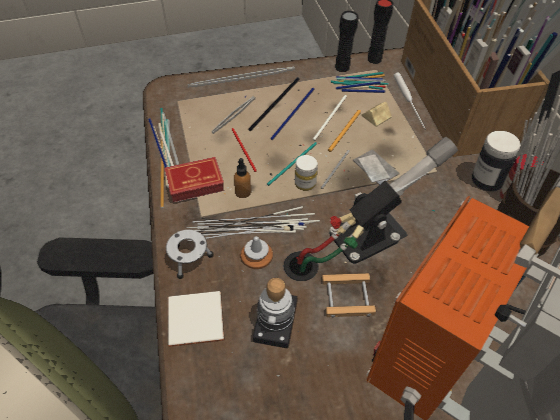

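View pics/top0.png

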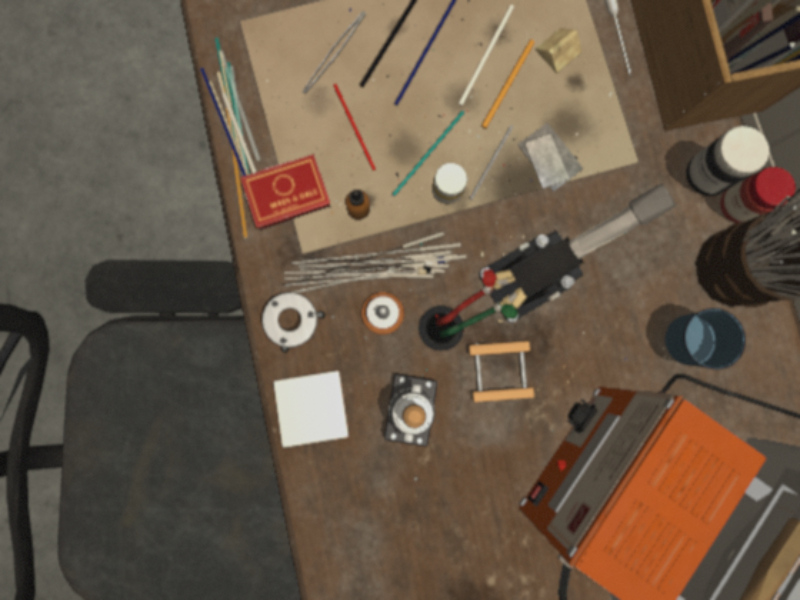

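The scene view shows the parts and their rests. In the 800-px top view the tripod hole is at (289,319), the spindle at (382,311), the tile at (311,409), the plunger handle at (414,415) and the rack at (502,371). The jar is at (450,180) and the dropper at (357,200).

```bash
cat > m.py <<'E'
from h import *
d=cam('top');P=cloud(d)
f=lambda u,v,z:atz(d,u*.7,v*.7,z).round(4).tolist()
for n,u,v,z in [('hole',289,319,.045),('spindle tip',382,311,.059),('tile',311,409,.008),('handle',414,415,.153),('jar',450,180,.062),('dropper',357,200,.098),('bar1L',470,350,.014),('bar1R',530,347,.014),('bar2L',473,396,.014),('bar2R',533,393,.014),('plateTL',397,374,.022),('plateTR',437,379,.022),('plateBL',386,437,.022),('plateBR',427,443,.022)]:
    print(n,f(u,v,z),P[int(v*.7),int(u*.7)].round(3))
# heights of obstacles
x,y,z=P[...,0],P[...,1],P[...,2]
H=np.full((14,16),0.)
for i in range(14):
  for j in range(16):
    m=(x>.1+.04*i)&(x<=.14+.04*i)&(y>-.3+.04*j)&(y<=-.26+.04*j)
    if m.any():H[i,j]=np.nanmax(z[m])
print('cols y from -.3 step .04; rows x from .1');print((H*1000).astype(int))
# centroid estimates
def c(cx,cy,r,lo,hi):
    m=(np.hypot(x-cx,y-cy)<r)&(z>lo)&(z<hi); q=P[m]; 
    return m.sum(),((q.min(0)+q.max(0))/2).round(4),np.ptp(q,0).round(3),q.mean(0).round(4)
for n,u,v,zz,r,lo,hi in [('hole',289,319,.045,.06,.038,.055),('spin seat',382,311,.03,.05,.018,.03),('tile',311,409,.008,.075,.005,.015),('handle',414,415,.15,.03,.143,.17),('ring',414,415,.1,.05,.095,.11),('rack',502,371,.014,.07,.009,.022)]:
    p=f(u,v,zz);print(n,c(p[0],p[1],r,lo,hi))
E
python3 m.py
```

```text
hole [0.5415, 0.263, 0.045] [ 0.545  0.27  -0.001]
spindle tip [0.5477, 0.1388, 0.059] [0.549 0.139 0.058]
tile [0.4195, 0.2395, 0.008] [0.42  0.241 0.007]
handle [0.4191, 0.1052, 0.153] [0.418 0.105 0.126]
jar [0.7212, 0.0426, 0.062] [0.722 0.043 0.066]
dropper [0.6883, 0.167, 0.098] [0.693 0.169 0.08 ]
bar1L [0.4936, 0.0187, 0.014] [0.496 0.018 0.012]
bar1R [0.4953, -0.0647, 0.014] [ 0.497 -0.068 -0.003]
bar2L [0.4307, 0.0171, 0.014] [0.431 0.017 0.012]
bar2R [0.4322, -0.0656, 0.014] [ 0.432 -0.065  0.015]
plateTL [0.4639, 0.1206, 0.022] [0.465 0.122 0.018]
plateTR [0.4555, 0.0664, 0.022] [0.456 0.067 0.004]
plateBL [0.3801, 0.1379, 0.022] [0.382 0.138 0.019]
plateBR [0.3704, 0.0829, 0.022] [0.37  0.084 0.019]
cols y from -.3 step .04; rows x from .1
[[   0    0    0    0    0    0    0    0    0    0    0    0    0    0
  -205 -202]
 [   0    0    0   77    4    3    3    3    3    3    2    3    2    4
    -3 -204]
 [   0    0    0    0    3  134  132    4    4    4    3    3    3    4
     3 -203]
 [   0    0    0  313  304  304  129    4    3    5    4    4    4    3
     3 -20
[... 972 characters left out ...]
pin seat (np.int64(310), array([0.5506, 0.1385, 0.0235]), array([0.042, 0.041, 0.01 ]), array([0.5502, 0.1388, 0.0233]))
tile (np.int64(1977), array([0.4183, 0.2379, 0.0087]), array([0.107, 0.107, 0.007]), array([0.4212, 0.2405, 0.0075]))Traceback (most recent call last):
  File "m.py", line 19, in <module>
    p=f(u,v,zz);print(n,c(p[0],p[1],r,lo,hi))
                        ~^^^^^^^^^^^^^^^^^^^
  File "m.py", line 17, in c
    return m.sum(),((q.min(0)+q.max(0))/2).round(4),np.ptp(q,0).round(3),q.mean(0).round(4)
                     ~~~~~^^^
    return umr_minimum(a, axis, None, out, keepdims, initial, where)
ValueError: zero-size array to reduction operation minimum which has no identity
```

Emit:
{"api": "carry_out", "payload": {"fingers": [0,0,0,0,0,0,0,0], "delta_pos": [[-0.79,0.94,0],[-0.79,0.94,0],[-0.79,0.94,0],[-0.79,0.94,0],[-0.79,0.94,0],[-0.79,0.94,0],[-0.79,0.94,0],[-0.79,0.94,0]], "roll": [0,0,0,0,0,0,0,0]}}

```text
time_s: 0.95
position: [0.3537, 0.235, 0.2533]
eef_rot: [0.839, 0.543, -0.0, -0.0]
wrist_force: [0.6, 0.4, 0.1]
opening: 1.001
```

Emit:
{"api": "carry_out", "payload": {"fingers": [0,0,0,0,0,0,0,0], "delta_pos": [[-0.79,0.94,0],[-0.79,0.94,0],[-0.79,0.94,0],[-0.79,0.94,0],[0,0,0],[0,0,0],[0,0,0],[0,0,0]], "roll": [0,0,0,0,-1,-1,-1,-0.2]}}

```text
time_s: 1.75
position: [0.4174, 0.1037, 0.2532]
eef_rot: [0.773, 0.634, -0.0, -0.0]
wrist_force: [0.4, -0.5, 0.4]
opening: 0.998
```

```bash
cat > look.py <<'E'
import sys
from h import *
d=cam('wrist');cv2.imwrite(f'pics/{sys.argv[1]}.png',d['color'])
np.savez('last.npz',M=d['M'],f=d['f'],cx=d['cx'],cy=d['cy'],z=d['z_map'])
s=state();print(s['time_s'],s['position'].round(4),Ro.from_quat(s['eef_rot']).as_matrix().round(3).tolist(),s['wrist_force'].round(1),s['opening'])
print(d['M'].round(3).tolist(), np.array(d['T_tool_cam']).round(3).tolist())
E
python3 look.py w1
```

```text
1.8 [0.4174 0.1037 0.2532] [[0.197, 0.98, -0.0], [0.98, -0.197, -0.0], [-0.0, -0.0, -1.0]] [ 0.2 -1.3 -0.2] 0.9984595865070645
[[0.196, 0.929, 0.315, 0.337], [0.981, -0.185, -0.063, 0.12], [-0.0, 0.321, -0.947, 0.374], [0.0, 0.0, 0.0, 1.0]] [[1.0, 0.0, -0.0, 0.001], [-0.0, 0.947, 0.321, -0.082], [0.0, -0.321, 0.947, -0.121], [0.0, 0.0, 0.0, 1.0]]
```

View pics/w1.png

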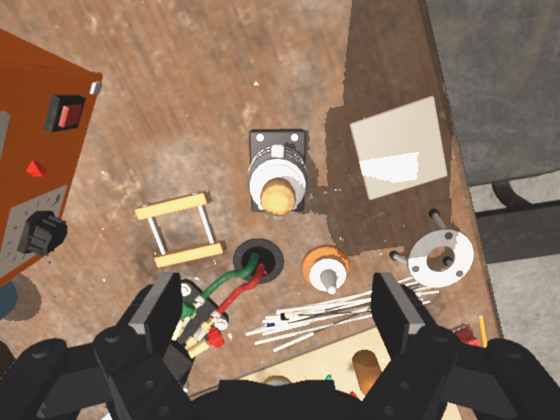

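The wrist view shows the handle top at (277,202), the plate corners at (250,131), (307,131) and (307,212), the near lug at (278,151), the tripod hole at (440,258), the spindle tip at (333,289), and the tile and rack clearly.

```bash
cat > px.py <<'E'
from h import *
L=np.load('last.npz');d={k:L[k] for k in L.files};d['z_map']=d['z']
P=cloud(d)
def fit(cx,cy,r,lo,hi):
    x,y,z=P[...,0],P[...,1],P[...,2];m=(np.hypot(x-cx,y-cy)<r)&(z>lo)&(z<hi);q=P[m]
    if len(q)<20: return None
    c,rad=cv2.minEnclosingCircle(q[:,:2].astype(np.float32));return len(q),np.round(c,4),round(rad,4),np.median(q[:,2]).round(4),cv2.minAreaRect(q[:,:2].astype(np.float32))
E
python3 - <<'E'
from px import *
for n,u,v,z in [('handle',277,202,.127),('p1',250,131,.022),('p2',307,131,.022),('p3',307,212,.022),('p4',250,212,.022),('hole',440,259,.045),('tip',333,291,.059),('t1',352,123,.008),('t2',434,97,.008),('t3',447,178,.008),('t4',370,199,.008),('b1',137,212,.014),('b2',206,199,.014),('b3',155,262,.014),('b4',222,247,.014)]:
    print(n,atz(d,u,v,z).round(4))
for n,a in dict(handle=(.417,.104,.03,.12,.14),flange=(.417,.104,.04,.078,.088),hole=(.542,.263,.06,.04,.05),seat=(.55,.139,.04,.02,.028),rack=(.463,-.024,.075,.010,.02),plate=(.417,.103,.07,.018,.026)).items(): print(n,fit(*a))
E
```

```text
handle [0.4143 0.1056 0.127 ]
p1 [0.3657 0.0868 0.022 ]
p2 [0.3773 0.1449 0.022 ]
p3 [0.4655 0.1301 0.022 ]
p4 [0.4529 0.067  0.022 ]
hole [0.5403 0.2646 0.045 ]
tip [0.5483 0.1417 0.059 ]
t1 [0.3801 0.1947 0.008 ]
t2 [0.3705 0.2822 0.008 ]
t3 [0.4613 0.2927 0.008 ]
t4 [0.4691 0.2045 0.008 ]
b1 [ 0.43  -0.062  0.014]
b2 [0.4304 0.0202 0.014 ]
b3 [ 0.4958 -0.0617  0.014 ]
b4 [0.4923 0.0232 0.014 ]
handle (914, array([0.4138, 0.1063]), 0.0141, np.float64(0.1257), ((0.4135727286338806, 0.1061311736702919), (0.027074934914708138, 0.027074022218585014), 41.392417907714844))
flange (1322, array([0.4141, 0.1061]), 0.0258, np.float64(0.0844), ((0.41121789813041687, 0.10652157664299011), (0.050889331847429276, 0.04541466385126114), 80.58494567871094))
hole (2507, array([0.5397, 0.2654]), 0.0368, np.float64(0.0449), ((0.5393518209457397, 0.265324205160141), (0.07163969427347183, 0.07130144536495209), 75.79078674316406))
seat (675, array([0.5479, 0.1403]), 0.0229, np.float64(0.024), ((0.5471792817115784, 0.14082390069961548), (0.042353928089141846, 0.04329797998070717), 11.540702819824219))
rack (1682, array([ 0.4745, -0.0202]), 0.0647, np.float64(0.0139), ((0.47990649938583374, -0.020018499344587326), (0.11434294283390045, 0.08402369171380997), 2.4130444526672363))
plate (1367, array([0.4136, 0.106 ]), 0.0523, np.float64(0.0218), ((0.4138023555278778, 0.10629428178071976), (0.06008949130773544, 0.08870325982570648), 78.93338775634766))
```

Emit:
{"api": "carry_out", "payload": {"fingers": [0,0,0,0,0,0,0,0], "delta_pos": [[0.06,-0.13,0],[0,0,0.8],[0,0,0.8],[0,0,0.8],[0,0,0.8],[0,0,0.8],[0,0,0.63],[0,0,0]], "roll": [0,0,0,0,0,0,0,0]}}

```text
time_s: 2.6
position: [0.4128, 0.1065, 0.1128]
eef_rot: [0.774, 0.633, -0.002, -0.001]
wrist_force: [0.8, 1.0, 0.0]
opening: 0.997
```

Emit:
{"api": "carry_out", "payload": {"fingers": [0.4,0.5,0.6,0.7,0.8,1,1,1], "delta_pos": [[0,0,0],[0,0,0],[0,0,0],[0,0,0],[0,0,0],[0,0,0],[0,0,0],[0,0,0]], "roll": [0,0,0,0,0,0,0,0]}}

```text
time_s: 3.4
position: [0.4143, 0.1062, 0.1152]
eef_rot: [0.774, 0.634, 0.001, 0.001]
wrist_force: [-1.2, -1.5, 7.8]
opening: 0.322
```

Emit:
{"api": "carry_out", "payload": {"fingers": [1,1,1,1,1,1,1,1], "delta_pos": [[0,0,0],[0,0,0],[0,0,-0.3],[0,0,-0.5],[0,0,-0.6],[0,0,-0.6],[0,0,-0.6],[0,0,0]], "roll": [0,0,0,0,0,0,0,0]}}

```text
time_s: 4.2
position: [0.4148, 0.1063, 0.1946]
eef_rot: [0.774, 0.634, 0.002, 0.001]
wrist_force: [-0.5, 0.0, -0.9]
opening: 0.324
```

Emit:
{"api": "carry_out", "payload": {"fingers": [1,1,1,1], "delta_pos": [[0,0,-0.5],[0,0,-0.5],[0,0,0],[0,0,0]], "roll": [0,0,0,0]}}

```text
time_s: 4.6
position: [0.4136, 0.1063, 0.2216]
eef_rot: [0.774, 0.634, -0.0, -0.0]
wrist_force: [-0.9, -1.0, -1.1]
opening: 0.323
```

```bash
python3 look.py w2
```

```text
4.65 [0.4135 0.1063 0.2214] [[0.197, 0.98, -0.002], [0.98, -0.197, 0.0], [-0.0, -0.002, -1.0]] [ 1.1 -0.1 -1.3] 0.3196620102843405
[[0.197, 0.929, 0.314, 0.333], [0.98, -0.186, -0.063, 0.123], [-0.0, 0.321, -0.947, 0.342], [0.0, 0.0, 0.0, 1.0]] [[1.0, 0.0, -0.0, 0.001], [-0.0, 0.947, 0.321, -0.082], [0.0, -0.321, 0.947, -0.121], [0.0, 0.0, 0.0, 1.0]]
```

View pics/w2.png

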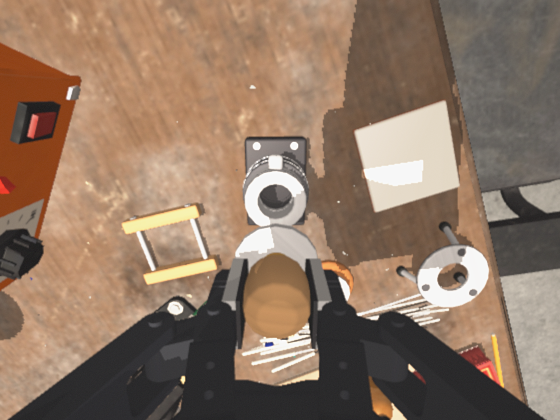

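The plunger hangs straight in the jaws, with its flange rim at about (277,226). The ring is seen at (275,195) with its near lug at (276,161).

Emit:
{"api": "carry_out", "payload": {"fingers": [1,1,1,1,1,1,1,1], "delta_pos": [[0.5,0.25,0],[0.9,0.46,0],[0.9,0.46,0],[0.9,0.46,0],[0.9,0.46,0],[0.9,0.46,0],[0.65,0.34,0],[0.37,0.19,0]], "roll": [0,0,0,0,0,0,0,0]}}

```text
time_s: 5.45
position: [0.5407, 0.2664, 0.2205]
eef_rot: [0.773, 0.634, -0.001, -0.001]
wrist_force: [-1.0, -0.4, -1.3]
opening: 0.324
```

Emit:
{"api": "carry_out", "payload": {"fingers": [1,1,1,1], "delta_pos": [[0,0,0.5],[0,0,0.5],[0,0,0],[0,0,0]], "roll": [0,0,0,0]}}

```text
time_s: 5.85
position: [0.5401, 0.265, 0.1919]
eef_rot: [0.774, 0.634, -0.001, -0.0]
wrist_force: [0.1, -0.4, -1.1]
opening: 0.322
```

```bash
python3 - <<'E'
from px import *
print('ring',fit(.414,.106,.04,.077,.084)); print('plate',fit(.4138,.106,.07,.018,.026)); print('mouldtop',fit(.414,.106,.05,.054,.06))
x,y,z=P[...,0],P[...,1],P[...,2]
m=(np.hypot(x-.4135,y-.1063)<.03)&(z>.15)&(z<.21);print(np.histogram(z[m],bins=12))
print('rack',fit(.463,-.022,.055,.010,.02),'hole',fit(.54,.265,.06,.04,.05),'tile',fit(.42,.243,.08,.005,.012))
E
python3 look.py w3
```

```text
ring (1805, array([0.4141, 0.1061]), 0.026, np.float64(0.0799), ((0.41212931275367737, 0.10652221739292145), (0.051203735172748566, 0.047715019434690475), 79.06564331054688))
plate (1793, array([0.4137, 0.1063]), 0.0523, np.float64(0.0221), ((0.4136408567428589, 0.10606420785188675), (0.05991831421852112, 0.08950300514698029), 78.44010925292969))
mouldtop (506, array([0.4135, 0.1062]), 0.0298, np.float64(0.0579), ((0.40755441784858704, 0.1073923259973526), (0.05854319781064987, 0.04452218860387802), 79.11541748046875))
(array([  68,  279, 1836,   83,    0,    0,    8,   11,   27,   94,  179,
        199]), array([0.18681016, 0.18874193, 0.1906737 , 0.19260547, 0.19453724,
       0.19646901, 0.19840078, 0.20033255, 0.20226432, 0.20419609,
       0.20612787, 0.20805964, 0.20999141]))
rack (1876, array([ 0.4626, -0.0213]), 0.0548, np.float64(0.0139), ((0.4624148905277252, -0.020688995718955994), (0.07817468047142029, 0.08391518145799637), 2.4561915397644043)) hole (2904, array([0.5397, 0.2657]), 0.0369, np.float64(0.0449), ((0.5393795967102051, 0.2654118537902832), (0.0718725323677063, 0.0721420869231224), 35.99347686767578)) tile (7996, array([0.4186, 0.2428]), 0.0639, np.float64(0.008), ((0.4186484217643738, 0.2425440549850464), (0.09152600914239883, 0.09158073365688324), 7.241696357727051))
5.9 [0.5403 0.2651 0.1925] [[0.197, 0.98, -0.0], [0.98, -0.197, -0.0], [-0.0, -0.0, -1.0]] [-0.4 -0.1 -1. ] 0.3213565976695938
[[0.197, 0.929, 0.314, 0.46], [0.98, -0.186, -0.064, 0.282], [-0.001, 0.32, -0.947, 0.313], [0.0, 0.0, 0.0, 1.0]] [[1.0, 0.0, -0.0, 0.001], [-0.0, 0.947, 0.321, -0.082], [0.0, -0.321, 0.947, -0.121], [0.0, 0.0, 0.0, 1.0]]
```

View pics/w3.png

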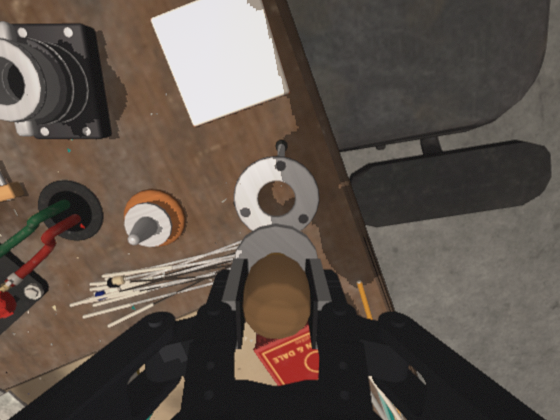

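The plunger hangs beside the tripod hole, which is seen at (276,196), with the spindle tip at (136,236).

```bash
python3 - <<'E'
from px import *
print('hole',fit(.54,.265,.06,.042,.048),'flange',fit(.5403,.2651,.035,.155,.164),'seat',fit(.548,.14,.035,.02,.028),'hole px',atz(d,276,196,.045))
E
```

```text
hole (3974, array([0.5402, 0.2657]), 0.0365, np.float64(0.045), ((0.5369561910629272, 0.2664951980113983), (0.0723709762096405, 0.06516473740339279), 77.64049530029297)) flange (2263, array([0.5354, 0.2667]), 0.021, np.float64(0.1617), ((0.5307837724685669, 0.26768210530281067), (0.04178980365395546, 0.02501944825053215), 77.44189453125)) seat (1155, array([0.5478, 0.1409]), 0.0222, np.float64(0.0241), ((0.5476299524307251, 0.14143534004688263), (0.043250564485788345, 0.042808376252651215), 29.51686668395996)) hole px [0.53797966 0.26583751 0.045     ]
```

Emit:
{"api": "carry_out", "payload": {"fingers": [1,1,1,1,1,1,1,1], "delta_pos": [[0,0,0.6],[0,0,0.7],[0,0,0.7],[0,0,0.5],[0,0,0.4],[0,0,0.4],[0,0,0.3],[0,0,0]], "roll": [0,0,0,0,0,0,0,0]}}

```text
time_s: 6.7
position: [0.5398, 0.265, 0.0834]
eef_rot: [0.774, 0.634, -0.001, -0.0]
wrist_force: [-0.3, 0.5, -1.4]
opening: 0.321
```

Emit:
{"api": "carry_out", "payload": {"fingers": [1,1,1,1], "delta_pos": [[0,0,0.05],[0,0,0.03],[0,0,0],[0,0,0]], "roll": [0,0,0,0]}}

```text
time_s: 7.1
position: [0.5403, 0.2652, 0.0824]
eef_rot: [0.774, 0.634, 0.0, 0.0]
wrist_force: [0.5, -0.7, -1.5]
opening: 0.322
```

Emit:
{"api": "carry_out", "payload": {"fingers": [1,1,1,1,1,1], "delta_pos": [[0,0,0.04],[0,0,0.03],[0,0,0.03],[0,0,0],[0,0,0],[0,0,0]], "roll": [0,0,0,0,0,0]}}

```text
time_s: 7.7
position: [0.5404, 0.2651, 0.0803]
eef_rot: [0.774, 0.634, 0.001, 0.0]
wrist_force: [-3.0, -1.7, 8.7]
opening: 0.324
```

Emit:
{"api": "carry_out", "payload": {"fingers": [0.6,0.5,0.4,0.3,0.2,0.1,0,0], "delta_pos": [[0,0,0],[0,0,0],[0,0,0],[0,0,0],[0,0,0],[0,0,0],[0,0,0],[0,0,0]], "roll": [0,0,0,0,0,0,0,0]}}

```text
time_s: 8.5
position: [0.5402, 0.2651, 0.079]
eef_rot: [0.774, 0.634, 0.0, 0.0]
wrist_force: [-0.2, -0.4, 0.2]
opening: 1.001
```

Emit:
{"api": "carry_out", "payload": {"fingers": [0,0,0,0,0,0,0,0], "delta_pos": [[0,0,0],[0,0,-0.5],[0,0,-0.8],[0,0,-1],[0,0,-1],[0,0,-0.7],[0,0,0],[0,0,0]], "roll": [0,0,0,0,0,0,0,0]}}

```text
time_s: 9.3
position: [0.5399, 0.2651, 0.1985]
eef_rot: [0.774, 0.634, -0.0, -0.0]
wrist_force: [-0.4, 0.1, 0.2]
opening: 1.0
```

```bash
python3 look.py w4; python3 - <<'E'
from px import *
print('handle',fit(.54,.265,.03,.085,.10),'flange',fit(.54,.265,.04,.047,.056))
E
```

```text
9.35 [0.5397 0.265  0.1978] [[0.197, 0.98, -0.002], [0.98, -0.197, -0.001], [-0.001, -0.002, -1.0]] [ 0.2 -0.9  0.2] 0.9979151837589062
[[0.197, 0.929, 0.315, 0.459], [0.98, -0.186, -0.064, 0.282], [-0.001, 0.321, -0.947, 0.319], [0.0, 0.0, 0.0, 1.0]] [[1.0, 0.0, -0.0, 0.001], [-0.0, 0.947, 0.321, -0.082], [0.0, -0.321, 0.947, -0.121], [0.0, 0.0, 0.0, 1.0]]
handle (1034, array([0.5398, 0.2657]), 0.014, np.float64(0.0907), ((0.5396034121513367, 0.2656283974647522), (0.026935016736388206, 0.02699139155447483), 77.81612396240234)) flange (931, array([0.5404, 0.2642]), 0.0327, np.float64(0.05), ((0.5408912897109985, 0.26343464851379395), (0.06273901462554932, 0.04818548262119293), 28.175251007080078))
```

Emit:
{"api": "carry_out", "payload": {"fingers": [0,0,0,0,0,0,0,0], "delta_pos": [[-0.86,-0.44,0],[-0.86,-0.44,0],[-0.86,-0.44,0],[-0.86,-0.44,0],[-0.86,-0.44,0],[-0.86,-0.44,0],[-0.86,-0.44,0],[0,0,0]], "roll": [0,0,0,0,0,0,0,0]}}

```text
time_s: 10.15
position: [0.4118, 0.1048, 0.1979]
eef_rot: [0.774, 0.633, -0.001, -0.001]
wrist_force: [0.6, 0.8, -0.2]
opening: 1.001
```

Emit:
{"api": "carry_out", "payload": {"fingers": [0,0,0,0,0,0,0,0], "delta_pos": [[0,0,0.6],[0,0,0.7],[0,0,0.6],[0,0,0.4],[0,0,0],[0,0,0],[0,0,0],[0,0,0]], "roll": [0,0,0,0,0,0,0,0]}}

```text
time_s: 10.95
position: [0.4143, 0.1064, 0.1305]
eef_rot: [0.774, 0.634, 0.0, 0.0]
wrist_force: [0.1, 0.0, -0.3]
opening: 0.998
```

```bash
python3 look.py w5; python3 - <<'E'
from px import *
print('ring',fit(.414,.106,.04,.077,.084))
E
```

```text
11.0 [0.4142 0.1063 0.1304] [[0.197, 0.98, 0.001], [0.98, -0.197, 0.0], [0.0, 0.001, -1.0]] [-0.4 -0.5  1.3] 0.9991803191388269
[[0.197, 0.928, 0.316, 0.334], [0.98, -0.186, -0.064, 0.123], [-0.0, 0.322, -0.947, 0.251], [0.0, 0.0, 0.0, 1.0]] [[1.0, 0.0, -0.0, 0.001], [-0.0, 0.947, 0.321, -0.082], [0.0, -0.321, 0.947, -0.121], [0.0, 0.0, 0.0, 1.0]]
ring (3960, array([0.4142, 0.1063]), 0.0263, np.float64(0.08), ((0.41402366757392883, 0.10626566410064697), (0.051541768014431, 0.05082913488149643), 11.135367393493652))
```

View pics/w5.png

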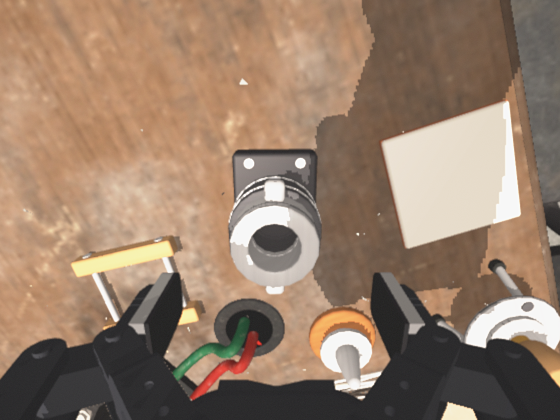

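The ring centre is at (275,240) and the lugs are at (275,190) and (275,289), square to the jaws.

Emit:
{"api": "carry_out", "payload": {"fingers": [0,0,0,0,0,0.1,0.2,0.3], "delta_pos": [[0,0,0.5],[0,0,0.5],[0,0,0.4],[0,0,0.2],[0,0,0],[0,0,0],[0,0,0],[0,0,0]], "roll": [0,0,0,0,0,0,0,0]}}

```text
time_s: 11.8
position: [0.4142, 0.1063, 0.0825]
eef_rot: [0.774, 0.634, 0.0, 0.0]
wrist_force: [-1.2, -0.5, 0.7]
opening: 0.703
```

Emit:
{"api": "carry_out", "payload": {"fingers": [0.4,0.5,0.6,0.8,1,1,1,1], "delta_pos": [[0,0,0],[0,0,0],[0,0,0],[0,0,0],[0,0,0],[0,0,0],[0,0,0],[0,0,0]], "roll": [0,0,0,0,0,0,0,0]}}

```text
time_s: 12.6
position: [0.4142, 0.1063, 0.083]
eef_rot: [0.774, 0.634, 0.001, 0.0]
wrist_force: [-2.8, -0.7, 12.7]
opening: 0.586
```

Emit:
{"api": "carry_out", "payload": {"fingers": [1,1,1,1,1,1,1,1], "delta_pos": [[0,0,-0.1],[0,0,-0.2],[0,0,-0.4],[0,0,-0.6],[0,0,-0.6],[0,0,-0.6],[0,0,0],[0,0,0]], "roll": [0,0,0,0,0,0,0,0]}}

```text
time_s: 13.4
position: [0.4138, 0.1063, 0.1567]
eef_rot: [0.774, 0.634, -0.0, -0.0]
wrist_force: [-1.3, 0.2, -1.3]
opening: 0.586
```

```bash
python3 look.py w6
```

```text
13.45 [0.4136 0.1063 0.1563] [[0.197, 0.98, -0.001], [0.98, -0.197, 0.0], [-0.0, -0.001, -1.0]] [-0.3  0.4 -1.7] 0.5868001055194622
[[0.197, 0.928, 0.315, 0.333], [0.98, -0.186, -0.064, 0.123], [-0.0, 0.321, -0.947, 0.278], [0.0, 0.0, 0.0, 1.0]] [[1.0, 0.0, -0.0, 0.001], [-0.0, 0.947, 0.321, -0.082], [0.0, -0.321, 0.947, -0.121], [0.0, 0.0, 0.0, 1.0]]
```

View pics/w6.png

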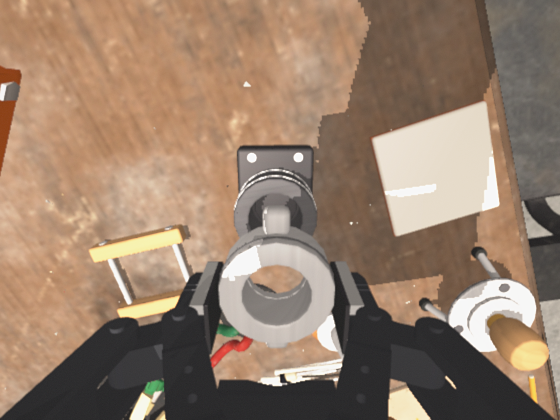

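The ring is held level between the pads, its bore centred at about (276,287).

Emit:
{"api": "carry_out", "payload": {"fingers": [1,1,1,1,1,1,1,1], "delta_pos": [[0.2,0.4,0],[0.4,0.83,0],[0.4,0.83,0],[0.4,0.83,0],[0.4,0.83,0],[0.2,0.43,0],[0,0,0],[0,0,0]], "roll": [0,0,0,0,0,0,0,0]}}

```text
time_s: 14.25
position: [0.547, 0.1405, 0.1558]
eef_rot: [0.774, 0.634, -0.001, -0.001]
wrist_force: [-0.6, -0.3, -2.0]
opening: 0.588
```

```bash
python3 - <<'E'
from px import *
print('ring',fit(.4136,.1063,.033,.150,.156))
E
python3 look.py w7;python3 - <<'E'
from px import *
print('seat',fit(.548,.141,.035,.02,.028))
print('tip', fit(.548,.141,.012,.052,.064))
print('jar?',fit(.721,.043,.04,.055,.07),fit(.69,.168,.03,.07,.11))
E
```

```text
ring (7058, array([0.4083, 0.1076]), 0.0315, np.float64(0.1536), ((0.4113140106201172, 0.10727541893720627), (0.05546099692583084, 0.05534384772181511), 33.123355865478516))
14.3 [0.5469 0.1405 0.1562] [[0.197, 0.98, -0.002], [0.98, -0.197, -0.0], [-0.001, -0.002, -1.0]] [-0.1 -0.1 -0.4] 0.5842032210179421
[[0.197, 0.929, 0.313, 0.467], [0.98, -0.186, -0.064, 0.157], [-0.001, 0.319, -0.948, 0.277], [0.0, 0.0, 0.0, 1.0]] [[1.0, 0.0, -0.0, 0.001], [-0.0, 0.947, 0.321, -0.082], [0.0, -0.321, 0.947, -0.121], [0.0, 0.0, 0.0, 1.0]]
seat (1379, array([0.548 , 0.1409]), 0.022, np.float64(0.0241), ((0.5456743240356445, 0.141219824552536), (0.04328577220439911, 0.03928359970450401), 79.16841125488281))
tip None
jar? None None
```

View pics/w7.png

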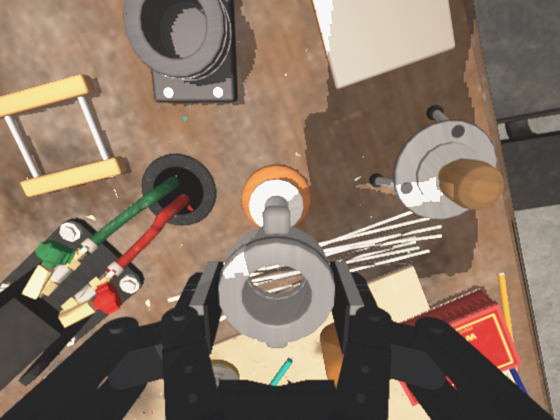

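The lug hides the spindle tip, but the seat rim at (276,200) is concentric with the tool to about 1 mm, and the plunger stands in the tripod. I'll lower the ring.

Emit:
{"api": "carry_out", "payload": {"fingers": [1,1,1,1,1,1,1,1], "delta_pos": [[0.02,0.03,0.5],[0,0,0.6],[0,0,0.6],[0,0,0.5],[0,0,0.5],[0,0,0.4],[0,0,0.2],[0,0,0]], "roll": [0,0,0,0,0,0,0,0]}}

```text
time_s: 15.1
position: [0.5484, 0.1409, 0.0575]
eef_rot: [0.774, 0.634, -0.001, -0.0]
wrist_force: [-0.2, 0.6, -1.7]
opening: 0.584
```

Emit:
{"api": "carry_out", "payload": {"fingers": [1,1,1,1,1], "delta_pos": [[0,0,0.04],[0,0,0.03],[0,0,0],[0,0,0],[0,0,0]], "roll": [0,0,0,0,0]}}

```text
time_s: 15.6
position: [0.549, 0.141, 0.0561]
eef_rot: [0.774, 0.634, 0.0, 0.0]
wrist_force: [0.8, 0.2, -3.0]
opening: 0.587
```

Emit:
{"api": "carry_out", "payload": {"fingers": [1,1,1,1,1,1], "delta_pos": [[0,0,0.04],[0,0,0.03],[0,0,0.03],[0,0,0],[0,0,0],[0,0,0]], "roll": [0,0,0,0,0,0]}}

```text
time_s: 16.2
position: [0.5489, 0.141, 0.0531]
eef_rot: [0.774, 0.634, 0.0, 0.0]
wrist_force: [-1.9, -0.6, 3.1]
opening: 0.587
```

Emit:
{"api": "carry_out", "payload": {"fingers": [0.35,0.3,0.25,0.2,0.15,0.1,0.1,0.1], "delta_pos": [[0,0,0],[0,0,0],[0,0,0],[0,0,0],[0,0,0],[0,0,0],[0,0,0],[0,0,0]], "roll": [0,0,0,0,0,0,0,0]}}

```text
time_s: 17.0
position: [0.5489, 0.141, 0.0529]
eef_rot: [0.774, 0.634, -0.0, 0.0]
wrist_force: [1.0, -0.2, -0.1]
opening: 0.903
```

Emit:
{"api": "carry_out", "payload": {"fingers": [0.1,0.1,0,0,0,0,0,0], "delta_pos": [[0,0,-0.3],[0,0,-0.6],[0,0,-0.8],[0,0,-0.8],[0,0,-0.7],[0,0,0],[0,0,0],[0,0,0]], "roll": [0,0,0,0,0,0,0,0]}}

```text
time_s: 17.8
position: [0.5484, 0.141, 0.1481]
eef_rot: [0.774, 0.634, -0.001, -0.001]
wrist_force: [-0.3, 1.1, -0.2]
opening: 0.998
```

```bash
python3 look.py w8;python3 - <<'E'
from px import *
print('ring',fit(.548,.141,.035,.046,.053),'spindle',fit(.548,.141,.012,.055,.064))
E
```

```text
17.85 [0.5484 0.1409 0.148 ] [[0.197, 0.98, -0.002], [0.98, -0.197, -0.0], [-0.0, -0.002, -1.0]] [-0.1  0.1 -0.2] 0.9990088297166233
[[0.197, 0.929, 0.313, 0.468], [0.98, -0.186, -0.064, 0.158], [-0.001, 0.32, -0.947, 0.269], [0.0, 0.0, 0.0, 1.0]] [[1.0, 0.0, -0.0, 0.001], [-0.0, 0.947, 0.321, -0.082], [0.0, -0.321, 0.947, -0.121], [0.0, 0.0, 0.0, 1.0]]
ring (2802, array([0.5486, 0.142 ]), 0.0262, np.float64(0.0499), ((0.5484316945075989, 0.14179199934005737), (0.051204338669776917, 0.051519088447093964), 36.229610443115234)) spindle (160, array([0.55  , 0.1408]), 0.0046, np.float64(0.0578), ((0.5476580262184143, 0.14094452559947968), (0.010010172612965107, 0.009619541466236115), 51.18938446044922))
```

Emit:
{"api": "carry_out", "payload": {"fingers": [0,0,0,0,0,0,0,0], "delta_pos": [[-0.4,-0.83,0],[-0.4,-0.84,0],[-0.4,-0.83,0],[-0.41,-0.84,0],[-0.4,-0.83,0],[0,0,0.8],[0,0,0],[0,0,0]], "roll": [0,0,0,0,0,0,0,0]}}

```text
time_s: 18.65
position: [0.4146, 0.1065, 0.1248]
eef_rot: [0.774, 0.634, -0.0, -0.0]
wrist_force: [0.5, 0.2, 0.2]
opening: 1.0
```

```bash
python3 look.py w9;python3 - <<'E'
from px import *
print('mould',fit(.414,.106,.05,.054,.062),'plate',fit(.414,.106,.07,.018,.026))
E
```

```text
18.7 [0.4149 0.1066 0.1252] [[0.197, 0.98, -0.0], [0.98, -0.197, 0.0], [0.0, -0.0, -1.0]] [0.3 0.6 0. ] 0.9991402344229019
[[0.197, 0.929, 0.314, 0.334], [0.98, -0.186, -0.064, 0.123], [-0.001, 0.32, -0.947, 0.246], [0.0, 0.0, 0.0, 1.0]] [[1.0, 0.0, -0.0, 0.001], [-0.0, 0.947, 0.321, -0.082], [0.0, -0.321, 0.947, -0.121], [0.0, 0.0, 0.0, 1.0]]
mould (4175, array([0.4141, 0.1061]), 0.03, np.float64(0.0579), ((0.41391563415527344, 0.10612860321998596), (0.05880752578377724, 0.05916302651166916), 42.50035858154297)) plate (3627, array([0.4139, 0.1061]), 0.0524, np.float64(0.0221), ((0.41383278369903564, 0.10617689788341522), (0.05999646708369255, 0.08948589116334915), 79.10687255859375))
```

Descend to about z 0.047 and grip the mould body.

Emit:
{"api": "carry_out", "payload": {"fingers": [0,0,0,0,0,0,0,0], "delta_pos": [[0,-0.02,0.5],[0,0,0.6],[0,0,0.6],[0,0,0.5],[0,0,0.3],[0,0,0.1],[0,0,0],[0,0,0]], "roll": [0,0,0,0,0,0,0,0]}}

```text
time_s: 19.5
position: [0.4142, 0.1067, 0.0475]
eef_rot: [0.774, 0.634, 0.0, 0.0]
wrist_force: [-0.1, -0.1, 0.1]
opening: 1.001
```

Emit:
{"api": "carry_out", "payload": {"fingers": [0.1,0.2,0.3,0.5,0.8,1,1,1], "delta_pos": [[0,0,0],[0,0,0],[0,0,0],[0,0,0],[0,0,0],[0,0,0],[0,0,0],[0,0,0]], "roll": [0,0,0,0,0,0,0,0]}}

```text
time_s: 20.3
position: [0.4139, 0.1067, 0.0477]
eef_rot: [0.774, 0.633, 0.0, 0.0]
wrist_force: [-3.5, -1.9, 11.8]
opening: 0.685
```

Emit:
{"api": "carry_out", "payload": {"fingers": [1,1,1,1,1,1,1,1], "delta_pos": [[0,0,-0.1],[0,0,-0.2],[0,0,-0.4],[0,0,-0.6],[0,0,-0.6],[0,0,-0.6],[0,0,0],[0,0,0]], "roll": [0,0,0,0,0,0,0,0]}}

```text
time_s: 21.1
position: [0.4135, 0.1067, 0.1217]
eef_rot: [0.774, 0.634, -0.0, -0.0]
wrist_force: [0.1, -0.3, -2.8]
opening: 0.685
```

```bash
python3 look.py w10;python3 - <<'E'
from px import *
print('plate',fit(.414,.106,.07,.018,.026),'tile',fit(.4186,.2426,.08,.005,.012))
z=P[...,2];m=(np.hypot(P[...,0]-.414,P[...,1]-.106)<.035)&(z>.09);print(np.histogram(z[m],bins=8))
E
```

```text
21.15 [0.4133 0.1067 0.1212] [[0.197, 0.98, -0.001], [0.98, -0.197, 0.0], [-0.0, -0.001, -1.0]] [-0.5  0.5 -2.4] 0.6845870887100468
[[0.197, 0.928, 0.315, 0.333], [0.98, -0.186, -0.064, 0.124], [-0.0, 0.321, -0.947, 0.242], [0.0, 0.0, 0.0, 1.0]] [[1.0, 0.0, -0.0, 0.001], [-0.0, 0.947, 0.321, -0.082], [0.0, -0.321, 0.947, -0.121], [0.0, 0.0, 0.0, 1.0]]
plate (5254, array([0.4099, 0.1072]), 0.0491, np.float64(0.0221), ((0.41388198733329773, 0.10620705783367157), (0.06005559116601944, 0.08969364315271378), 79.12092590332031)) tile (15218, array([0.419 , 0.2429]), 0.0642, np.float64(0.008), ((0.41897332668304443, 0.24268856644630432), (0.09207639843225479, 0.09185919165611267), 7.278016567230225))
(array([1730, 3019, 5821, 8408,  453,  734, 5608, 6489]), array([0.09483513, 0.10702496, 0.11921479, 0.13140462, 0.14359445,
       0.15578428, 0.16797411, 0.18016394, 0.19235377]))
```

View pics/w10.png

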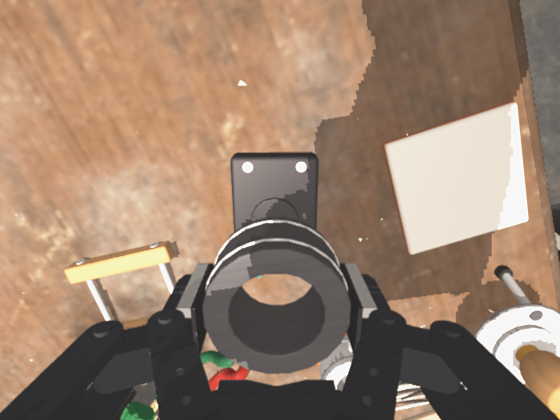

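The mould body is held level, the bare plate below is undisturbed, and the tile spans (385–528, 103–253).

Emit:
{"api": "carry_out", "payload": {"fingers": [1,1,1,1,1,1,1,1], "delta_pos": [[0.5,-0.08,0],[0.9,-0.14,0],[0.9,-0.14,0],[0.9,-0.14,0],[0.8,-0.14,0],[0.48,-0.07,0],[0,0,0],[0,0,0]], "roll": [0,0,0,0,0,0,0,0]}}

```text
time_s: 21.95
position: [0.4191, 0.2421, 0.1214]
eef_rot: [0.774, 0.634, -0.001, -0.0]
wrist_force: [0.5, -0.6, -3.2]
opening: 0.683
```

Emit:
{"api": "carry_out", "payload": {"fingers": [1,1,1,1,1,1,1,1], "delta_pos": [[0,0,0.4],[0,0,0.6],[0,0,0.6],[0,0,0.5],[0,0,0.4],[0,0,0.25],[0,0,0],[0,0,0]], "roll": [0,0,0,0,0,0,0,0]}}

```text
time_s: 22.75
position: [0.4196, 0.2422, 0.0397]
eef_rot: [0.774, 0.633, 0.0, 0.0]
wrist_force: [0.8, -0.0, -1.8]
opening: 0.687
```

Emit:
{"api": "carry_out", "payload": {"fingers": [1,1,1,1,1,1], "delta_pos": [[0,0,0.04],[0,0,0.03],[0,0,0],[0,0,0],[0,0,0],[0,0,0]], "roll": [0,0,0,0,0,0]}}

```text
time_s: 23.35
position: [0.4194, 0.2426, 0.0374]
eef_rot: [0.774, 0.634, 0.0, 0.0]
wrist_force: [-0.6, 0.3, -3.7]
opening: 0.684
```

Emit:
{"api": "carry_out", "payload": {"fingers": [1,1,1,1,1,1,1], "delta_pos": [[0,0,0.04],[0,0,0.04],[0,0,0.03],[0,0,0.03],[0,0,0],[0,0,0],[0,0,0]], "roll": [0,0,0,0,0,0,0]}}

```text
time_s: 24.05
position: [0.4193, 0.2426, 0.0338]
eef_rot: [0.774, 0.634, 0.0, 0.0]
wrist_force: [-3.8, -2.1, 8.6]
opening: 0.684
```

Contact at the predicted height. I'll release and rise.

Emit:
{"api": "carry_out", "payload": {"fingers": [0.25,0.2,0.15,0.1,0.05,0,0,0], "delta_pos": [[0,0,0],[0,0,0],[0,0,0],[0,0,0],[0,0,0],[0,0,0],[0,0,0],[0,0,0]], "roll": [0,0,0,0,0,0,0,0]}}

```text
time_s: 24.85
position: [0.4194, 0.2426, 0.0331]
eef_rot: [0.774, 0.634, 0.0, -0.0]
wrist_force: [0.2, -0.7, -0.1]
opening: 1.002
```

Emit:
{"api": "carry_out", "payload": {"fingers": [0,0,0,0,0,0,0,0], "delta_pos": [[0,0,-0.3],[0,0,-0.6],[0,0,-0.8],[0,0,-0.8],[0,0,-0.5],[0,0,0],[0,0,0],[0,0,0]], "roll": [0,0,0,0,0,0,0,0]}}

```text
time_s: 25.65
position: [0.4189, 0.2425, 0.1224]
eef_rot: [0.774, 0.634, -0.001, -0.0]
wrist_force: [0.8, 0.0, 0.6]
opening: 1.001
```

```bash
python3 look.py w11;python3 - <<'E'
from px import *
print('mould',fit(.419,.2427,.05,.038,.048),'tile',fit(.4186,.2426,.08,.005,.012))
E
```

```text
25.7 [0.4189 0.2425 0.1223] [[0.197, 0.98, -0.002], [0.98, -0.197, -0.001], [-0.001, -0.002, -1.0]] [-0.1  0.   0.8] 0.9986516604280558
[[0.197, 0.929, 0.314, 0.339], [0.98, -0.186, -0.064, 0.259], [-0.001, 0.32, -0.947, 0.243], [0.0, 0.0, 0.0, 1.0]] [[1.0, 0.0, -0.0, 0.001], [-0.0, 0.947, 0.321, -0.082], [0.0, -0.321, 0.947, -0.121], [0.0, 0.0, 0.0, 1.0]]
mould (3908, array([0.4197, 0.2432]), 0.0302, np.float64(0.0439), ((0.419822633266449, 0.243467316031456), (0.05957019701600075, 0.058928411453962326), 7.907530784606934)) tile (8440, array([0.4185, 0.2434]), 0.0637, np.float64(0.008), ((0.41888460516929626, 0.2431262731552124), (0.09145843237638474, 0.09171188622713089), 7.435654640197754))
```

Emit:
{"api": "carry_out", "payload": {"fingers": [0,0,0,0,0,0,0,0], "delta_pos": [[-0.9,0.15,0],[-0.9,0.15,0],[-0.9,0.15,0],[-0.9,0.15,0],[-0.89,0.13,0],[0,0,0],[0,0,0.5],[0,0,0]], "roll": [0,0,0,0,0,0,0,0]}}

```text
time_s: 26.5
position: [0.4135, 0.1065, 0.1067]
eef_rot: [0.774, 0.634, -0.001, -0.001]
wrist_force: [-0.1, 0.5, 0.0]
opening: 1.001
```

Emit:
{"api": "carry_out", "payload": {"fingers": [0,0,0,0,0,0,0,0], "delta_pos": [[0,0,0.6],[0,0,0.6],[0,0,0.6],[0,0,0.4],[0,0,0.3],[0,0,0.15],[0,0,0],[0,0,0]], "roll": [0,0,0,0,0,0,0,0]}}

```text
time_s: 27.3
position: [0.4145, 0.1064, 0.029]
eef_rot: [0.774, 0.634, 0.0, 0.0]
wrist_force: [0.4, 0.9, 0.0]
opening: 1.001
```

Emit:
{"api": "carry_out", "payload": {"fingers": [0.1,0.2,0.3,0.5,0.8,1,1,1], "delta_pos": [[0,0,0],[0,0,0],[0,0,0],[0,0,0],[0,0,0],[0,0,0],[0,0,0],[0,0,0]], "roll": [0,0,0,0,0,0,0,0]}}

```text
time_s: 28.1
position: [0.4144, 0.1062, 0.0294]
eef_rot: [0.774, 0.634, 0.0, 0.0]
wrist_force: [-1.9, 0.2, 11.9]
opening: 0.678
```

Emit:
{"api": "carry_out", "payload": {"fingers": [1,1,1,1,1,1,1,1], "delta_pos": [[0,0,-0.1],[0,0,-0.2],[0,0,-0.4],[0,0,-0.6],[0,0,-0.6],[0,0,-0.5],[0,0,0],[0,0,0]], "roll": [0,0,0,0,0,0,0,0]}}

```text
time_s: 28.9
position: [0.4141, 0.1062, 0.1004]
eef_rot: [0.774, 0.634, -0.0, 0.0]
wrist_force: [0.7, 0.1, -1.9]
opening: 0.684
```

```bash
python3 look.py w12;python3 - <<'E'
from px import *
print('rack',fit(.4624,-.021,.057,.010,.018))
Q=np.load('top.npy').reshape(-1,3);x,y,z=Q.T
for lo in (.05,.1,.2,.3):
  print(lo,[(round(a,2),(np.nanmax(y[(x>a)&(x<a+.02)&(z>lo)&(y<.06)&(y>-.3)],initial=-9)).round(3)) for a in np.arange(.2,.6,.02)])
E
```

```text
28.95 [0.4139 0.1062 0.1001] [[0.197, 0.98, -0.001], [0.98, -0.197, 0.0], [-0.0, -0.001, -1.0]] [ 0.3  0.2 -3. ] 0.6814754313728466
[[0.197, 0.928, 0.315, 0.334], [0.98, -0.186, -0.064, 0.123], [-0.0, 0.321, -0.947, 0.221], [0.0, 0.0, 0.0, 1.0]] [[1.0, 0.0, -0.0, 0.001], [-0.0, 0.947, 0.321, -0.082], [0.0, -0.321, 0.947, -0.121], [0.0, 0.0, 0.0, 1.0]]
rack (2161, array([ 0.4315, -0.0219]), 0.0424, np.float64(0.014), ((0.4336736500263214, -0.02198619768023491), (0.08464467525482178, 0.026698514819145203), 87.6117935180664))
0.05 [(np.float64(0.2), np.float64(-0.057)), (np.float64(0.22), np.float64(-0.059)), (np.float64(0.24), np.float64(-0.061)), (np.float64(0.26), np.float64(-0.045)), (np.float64(0.28), np.float64(-0.027)), (np.float64(0.3), np.float64(-0.03)), (np.float64(0.32), np.float64(-0.038)), (np.float64(0.34), np.float64(-0.059)), (np.float64(0.36), np.float64(-0.074)), (np.float64(0.38), np.float64(-0.089)), (np.float64(0.4), np.float64(-0.085)), (np.float64(0.42), np.float64(-0.095)), (np.float64(0.44), np.float64(-0.136)), (np.float64(0.46), np.float64(-0.26)), (np.float6
[... 1889 characters left out ...]
np.float64(0.24), np.float64(-0.073)), (np.float64(0.26), np.float64(-0.045)), (np.float64(0.28), np.float64(-0.027)), (np.float64(0.3), np.float64(-0.033)), (np.float64(0.32), np.float64(-0.048)), (np.float64(0.34), np.float64(-0.063)), (np.float64(0.36), np.float64(-0.079)), (np.float64(0.38), np.float64(-0.094)), (np.float64(0.4), np.float64(-0.109)), (np.float64(0.42), np.float64(-0.124)), (np.float64(0.44), np.float64(-0.14)), (np.float64(0.46), np.float64(-9.0)), (np.float64(0.48), np.float64(-9.0)), (np.float64(0.5), np.float64(-9.0)), (np.float64(0.52), np.float64(-9.0)), (np.float64(0.54), np.float64(-9.0)), (np.float64(0.56), np.float64(-9.0)), (np.float64(0.58), np.float64(-9.0))]
```

View pics/w12.png

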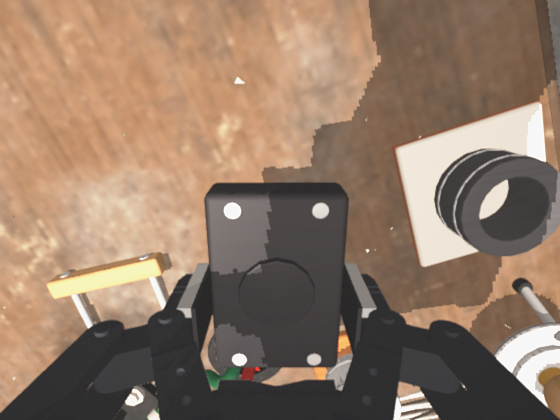

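The plate is held level, squarely in the jaws, with its boss at (276,292). The mould body stands centred on the tile. I'll move above the rack and turn to match it.

Emit:
{"api": "carry_out", "payload": {"fingers": [1,1,1,1,1,1,1,1], "delta_pos": [[-0.4,0.24,-0.4],[-0.77,0.48,-0.4],[-0.77,0.48,0],[-0.77,0.48,0],[-0.72,0.48,0],[-0.4,0.26,0],[0,0,0],[0,0,0]], "roll": [0,0,0,0,0,0,0,0]}}

```text
time_s: 29.75
position: [0.4622, -0.0202, 0.124]
eef_rot: [0.774, 0.634, -0.0, -0.001]
wrist_force: [0.2, -0.3, -1.8]
opening: 0.68
```

Emit:
{"api": "carry_out", "payload": {"fingers": [1,1,1,1,1,1,1,1], "delta_pos": [[0,0,0],[0,0,0],[0,0,0],[0,0,0],[0,0,0],[0,0,0],[0,0,0],[0,0,0]], "roll": [-0.6,-0.7,-0.7,-0.7,-0.7,0,0,0]}}

```text
time_s: 30.55
position: [0.4626, -0.0203, 0.1246]
eef_rot: [0.693, 0.721, -0.0, -0.0]
wrist_force: [-0.1, -0.1, -1.9]
opening: 0.679
```

```bash
python3 look.py w13;python3 - <<'E'
from px import *
print('bar',fit(.431,-.021,.048,.010,.018),fit(.494,-.021,.048,.010,.018))
print(state()['joint_pos'].round(3))
d=cam('scene');Q=cloud(d);np.save('scene2.npy',Q);cv2.imwrite('pics/s2.png',d['color'])
E
```

```text
30.6 [ 0.4627 -0.0204  0.1246] [[-0.039, 0.999, -0.0], [0.999, 0.039, 0.0], [0.0, -0.0, -1.0]] [-0.1 -0.7 -3.1] 0.6834765168941785
[[-0.039, 0.946, 0.321, 0.381], [0.999, 0.037, 0.012, -0.023], [-0.0, 0.321, -0.947, 0.245], [0.0, 0.0, 0.0, 1.0]] [[1.0, 0.001, -0.0, 0.001], [-0.0, 0.947, 0.321, -0.082], [0.0, -0.321, 0.947, -0.121], [0.0, 0.0, 0.0, 1.0]]
bar (2288, array([ 0.4305, -0.0225]), 0.0422, np.float64(0.0139), ((0.4304904043674469, -0.02245577797293663), (0.014810385182499886, 0.08404117822647095), 2.8725807666778564)) None
[-0.301  0.381  1.729  0.     1.032 -1.91 ]
```

View pics/s2.png

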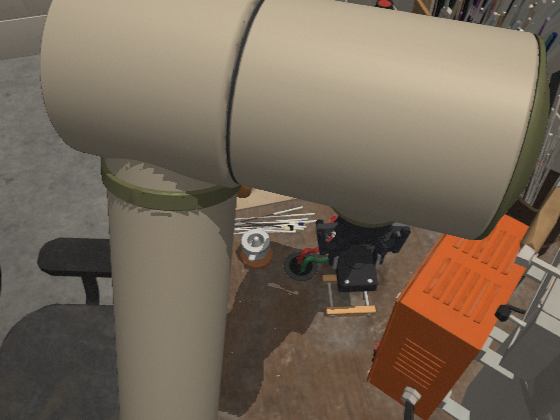

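View pics/w13.png

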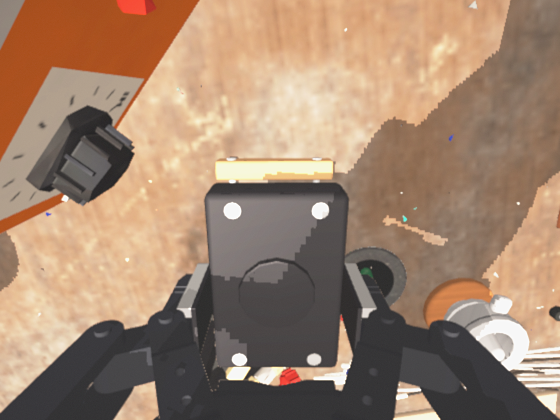

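The plate is above the rack; the near bar shows at (215–333, 160–180), parallel to the plate edge. The scene view shows the arm clear of the orange unit and the ring on its spindle. I'll lower.

Emit:
{"api": "carry_out", "payload": {"fingers": [1,1,1,1,1,1,1,1], "delta_pos": [[-0.02,0,0.4],[0,0,0.5],[0,0,0.5],[0,0,0.5],[0,0,0.4],[0,0,0.2],[0,0,0],[0,0,0]], "roll": [0,0,0,0,0,0,0,0]}}

```text
time_s: 31.45
position: [0.4631, -0.0214, 0.05]
eef_rot: [0.693, 0.721, 0.0, 0.0]
wrist_force: [0.5, -0.1, -1.5]
opening: 0.685
```

Emit:
{"api": "carry_out", "payload": {"fingers": [1,1,1,1,1,1,1], "delta_pos": [[0,0,0.05],[0,0,0.03],[0,0,0.03],[0,0,0],[0,0,0],[0,0,0],[0,0,0]], "roll": [0,0,0,0,0,0,0]}}

```text
time_s: 32.15
position: [0.4629, -0.0213, 0.0464]
eef_rot: [0.693, 0.721, -0.0, 0.0]
wrist_force: [0.3, -1.7, -1.4]
opening: 0.677
```

Emit:
{"api": "carry_out", "payload": {"fingers": [1,1,1,1,1,1,1,1], "delta_pos": [[0,0,0.03],[0,0,0.03],[0,0,0.03],[0,0,0.02],[0,0,0],[0,0,0],[0,0,0],[0,0,0]], "roll": [0,0,0,0,0,0,0,0]}}

```text
time_s: 32.95
position: [0.4628, -0.0213, 0.0435]
eef_rot: [0.693, 0.721, 0.0, 0.0]
wrist_force: [-2.3, 0.1, 5.9]
opening: 0.683
```

Contact at the predicted height. I'll release and rise.

Emit:
{"api": "carry_out", "payload": {"fingers": [0.25,0.2,0.15,0.1,0.05,0.05,0.05,0.05], "delta_pos": [[0,0,0],[0,0,0],[0,0,0],[0,0,0],[0,0,0],[0,0,0],[0,0,0],[0,0,0]], "roll": [0,0,0,0,0,0,0,0]}}

```text
time_s: 33.75
position: [0.4629, -0.0214, 0.043]
eef_rot: [0.693, 0.721, 0.0, 0.0]
wrist_force: [-0.7, 0.6, 0.4]
opening: 0.949
```

Emit:
{"api": "carry_out", "payload": {"fingers": [0.05,0.05,0,0,0,0,0,0], "delta_pos": [[0,0,-0.3],[0,0,-0.6],[0,0,-0.8],[0,0,-1],[0,0,-1],[0,0,-1],[0,0,-0.5],[0,0,0]], "roll": [0,0,0,0,0,0,0,0]}}

```text
time_s: 34.55
position: [0.4635, -0.0214, 0.2014]
eef_rot: [0.693, 0.721, 0.001, 0.002]
wrist_force: [0.8, -0.7, -0.2]
opening: 1.0
```

Emit:
{"api": "carry_out", "payload": {"fingers": [0,0,0,0,0,0,0,0], "delta_pos": [[0.5,-0.8,-0.3],[0.9,-0.9,0],[0.9,-0.9,0],[0.9,0,0],[0.9,0,0],[0.5,0,0],[0,0,0],[0,0,0]], "roll": [0,0,0,0,0,0,0,0]}}

```text
time_s: 35.35
position: [0.3792, 0.1134, 0.2075]
eef_rot: [0.693, 0.721, -0.0, -0.0]
wrist_force: [0.5, -0.2, -0.2]
opening: 0.997
```

```bash
python3 look.py w14;python3 - <<'E'
from px import *
print('plate',fit(.4625,-.021,.065,.032,.038),'bars',fit(.4625,-.021,.06,.010,.018))
print('mould',fit(.419,.2427,.05,.038,.048),'tile',fit(.419,.2427,.08,.005,.012))
print('ring',fit(.548,.141,.035,.046,.053),'handle',fit(.54,.265,.03,.085,.10))
print('jar',fit(.721,.043,.04,.055,.07),'dropper',fit(.69,.168,.03,.07,.11))
E
```

```text
35.4 [0.3794 0.1131 0.2076] [[-0.039, 0.999, -0.001], [0.999, 0.039, -0.0], [-0.0, -0.001, -1.0]] [-0.3  0.5  0.8] 1.000200792431899
[[-0.04, 0.947, 0.32, 0.297], [0.999, 0.038, 0.012, 0.111], [-0.001, 0.32, -0.947, 0.328], [0.0, 0.0, 0.0, 1.0]] [[1.0, 0.001, -0.0, 0.001], [-0.0, 0.947, 0.321, -0.082], [0.0, -0.321, 0.947, -0.121], [0.0, 0.0, 0.0, 1.0]]
plate (3204, array([ 0.4619, -0.0211]), 0.0527, np.float64(0.036), ((0.46190398931503296, -0.020289037376642227), (0.08892935514450073, 0.06042206659913063), 2.2370667457580566)) bars (314, array([ 0.4617, -0.0203]), 0.0558, np.float64(0.0138), ((0.45987826585769653, -0.020777251571416855), (0.08306952565908432, 0.08384381234645844), 2.4232449531555176))
mould (1974, array([0.4197, 0.243 ]), 0.0306, np.float64(0.0438), ((0.4193313717842102, 0.2432992309331894), (0.06006564199924469, 0.05862987041473389), 62.15590286254883)) tile (4061, array([0.4183, 0.2428]), 0.0639, np.float64(0.008), ((0.418785035610199, 0.24251285195350647), (0.09199995547533035, 0.09157392382621765), 7.355050086975098))
ring (1258, array([0.5484, 0.1418]), 0.0265, np.float64(0.0498), ((0.5484727621078491, 0.14185476303100586), (0.05153556540608406, 0.05094180628657341), 25.30410385131836)) handle None
jar None dropper None
```

View pics/w14.png

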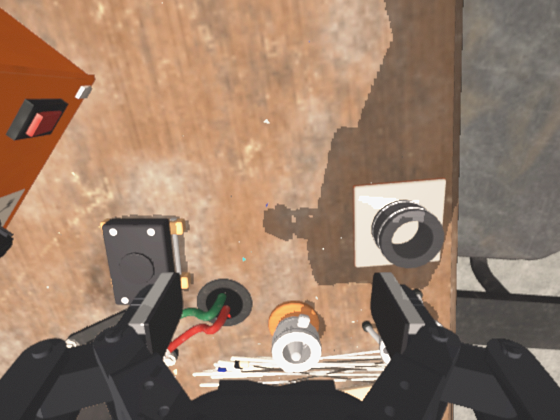

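The plate lies across both bars at (140,262), the mould body is on the tile and the ring is on the spindle. I'll check the plunger and bystanders numerically with the top camera, then hand in.

```bash
python3 - <<'E'
from h import *
import numpy as np
Q=cloud(cam('top')).reshape(-1,3);O=np.load('top.npy').reshape(-1,3)
def f(P,c,r,lo,hi):
    q=P[(np.hypot(P[:,0]-c[0],P[:,1]-c[1])<r)&(P[:,2]>lo)&(P[:,2]<hi)];return len(q),q.mean(0).round(4) if len(q) else None
print('handle',f(Q,(.54,.264),.03,.083,.1))
for n,c,lo in(('jar',(.721,.043),.055),('dropper',(.69,.168),.05)):print(n,f(O,c,.05,lo,.12),f(Q,c,.05,lo,.12))
s=state();print(s['qd'].round(3),s['time_s']);print(hand_in())
E
```

```text
handle (190, array([0.542 , 0.2629, 0.0895]))
jar (420, array([0.7219, 0.0434, 0.0671])) (420, array([0.7219, 0.0435, 0.0672]))
dropper (238, array([0.6946, 0.1687, 0.0702])) (243, array([0.6945, 0.1686, 0.0698]))
[-0.005 -0.002 -0.002  0.002 -0.     0.002] 35.45
the job is handed in; nothing more can be done
None
```

I took the stack apart from the top down, set all four parts on their own rests, and handed the job in at about 35 s of the 128 s allowed. `hand_in()` gives no verdict, so these are my own last measurements:

| Part | Rest | Offset from centre | Height check |
|---|---|---|---|
| Plunger | tripod | about 0.5 mm | flange top at 50 mm, as expected |
| Ring | spindle | about 1 mm | ring top at 50 mm, as expected |
| Mould body | tile | about 1 mm | top at 44 mm, as expected |
| Plate | two bars | about 1 mm, yaw within 0.5° | top at 36 mm, as expected |

- **Bystanders:** the jar and the dropper bottle moved by less than 0.5 mm, which is within measurement noise.
- **Handling:** every part was lowered until contact before release, and the gripper was clear of everything at the end.
- **Camera disagreement:** the top camera and the wrist camera differed by 2–4 mm in position. I used the close wrist views. The last plunger check came from the top camera and shows that same offset.
- **Not checked on the last look:** the final wrist view did not show the plunger, the jar or the dropper bottle. The plunger offset in the table is from a close wrist reading just after it was set down. The jar and dropper figures come from the top camera, before and after.

I viewed 14 pictures, which is the full budget.

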